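# Clear the carving stand for the chipped blank

## Task

The round carving stand is needed to recut the one limestone blank in the batch that has a broken-off corner. Lift the pot off the stand, set it down gently and upright on the open bench in front of the low shelf's open side and let go of it; then take it afresh by its side handle and slide it in until its whole bowl is under the shelf, with the handle sticking out of the open side. Then lay the blank with the missing corner flat on the middle of the empty stand, without dropping it, and leave the whole blanks and the hammer where they are.

Things in the scene. Friction and masses are not known exactly. Their poses are not given: they have to be found in the camera images.
- pot: small open aluminium pot, about 0.4 kg, on the stand: 110 mm across the rim, 100 across the base, 70 high to the rim. A rigid bail (does not swing) arches over the mouth along the pot's y axis, top at 137 mm; a straight wooden side handle sticks out along its -x, end 167 mm from the pot's axis. Origin: centre of the underside; z up
- pot_bail (a point): middle of the bail's wooden grip, 130 mm above the pot's underside, on the pot's axis. The grip is a flat-sided bar 56 mm long along the pot's y, 14 mm wide (pot's x) and 14 mm high
- pot_handle (a point): grip point on the side handle, 145 mm from the pot's axis along its -x, 55 mm above the pot's underside. The handle there is 16 mm wide (pot's y) and 12 mm high; its wooden part runs from 77 to 167 mm from the pot's axis
- stand: fixed round wooden carving stand, 60 mm high, its top disc 140 mm across, on a thinner column and a 124 mm foot. Origin: centre of its foot on the bench
- stand_top (a point): centre of the stand's top face, 60 mm above the bench
- shelf: fixed low plywood shelf: board 180 (x) x 220 mm (y), 18 thick, underside 165 mm above the bench, stone slabs on its rear up to 215 mm. Origin: on the bench below the board's centre. Open side: its own -x (front edge at x = -90 mm, open bench beyond). Back panel at x = 75 to 90, side panel at y = 95 to 110, post 18 mm square at x = -81, y = -101; y = -110 side otherwise open
- blank_chipped: the limestone blank with a broken-off corner, 80 (x) x 52 (y) x 22 mm (z), 0.2 kg: the corner at +x, +y is missing, cut off diagonally 26 mm along each edge. Lies flat on the batch board with its underside 6 mm above the bench. Origin: centre of the underside of the full rectangle; z up
- blank_1: a sound limestone blank: a full rectangle 80 (x) x 52 (y) x 22 mm (z), lying flat on the thin batch board; bystander. Origin: centre of the underside; z up
- blank_2: a sound limestone blank: a full rectangle 80 (x) x 52 (y) x 22 mm (z), lying flat on the thin batch board; bystander. Origin: centre of the underside; z up
- blank_3: a sound limestone blank: a full rectangle 80 (x) x 52 (y) x 22 mm (z), lying flat on the thin batch board; bystander. Origin: centre of the underside; z up
- board: fixed thin wooden batch board, 220 x 220 x 6 mm, on which the four blanks lie in two rows of two, 105 mm apart. Origin: centre of the underside
- hammer: hammer lying on the bench beyond the shelf, 240 mm long, handle towards its own -x; bystander. Origin: near its middle, on the bench
Mind the look-alikes: they are no part of the job. Of the things like the stand, leave any that is turquoise; of the rest the larger one is meant.

How it is judged:
By the outcome, as a careful person would: the job done as asked, in the order asked, and still so for the second after the job is handed in, with the robot touching nothing.
It also fails if it takes over 67 s, if anything falls off the work surface, if the arm or the gripper's body presses on something with over 40 N, if the wrist force passes 120 N, or if a joint passes its speed limit or range.

## Robot

A 6-joint arm with a two-finger parallel gripper is mounted at the origin on the work surface. World frame = base frame: x ahead of the robot, y to its left, z up, the work surface at z = 0. Lengths are in mm, angles in degrees, forces in N, time in s.
With the tool pointing down it reaches from about 350 to 850 mm from the base axis. Payload 8.1 kg.
Tool frame: the origin (TCP) lies midway between the tips of the shut fingers; the grasp point (between the pads) lies 19 mm behind it (r.pinch_z is the distance from the TCP to the grasp point, in mm); z points along the fingers, y is the line along which they close (so a half turn about z gives the same grasp; the last joint's range is limited). The gripper opens to 85 mm and grips with 20 to 120 N. Pads are 22 mm wide; open, the fingers measure 114 mm over their backs; the gripper's body (76 mm by 85 mm) begins 54 mm behind the grasp point. The pads swing forward as they close: fully open they stand 13 mm farther back than shut.
Start: joints at [-75.138, 7.471, 85.268, -0, 87.261, -4.893], TCP at [202.825, -564.683, 231.292] pointing down, gripper open.
Joint ranges: [-169.43, 169.43], [-51.17, 129.36], [1.28, 143.12], [-76.62, 256.62], [0, 156.53], [-152.29, 152.29]. Speed limits (degrees/s): [136.94, 136.94, 159.86, 180, 180, 180].

## Interface

Orientations are given as [roll, pitch, yaw] about the fixed x, y, z axes, in that order (R = Rz(yaw) Ry(pitch) Rx(roll)).
In Python, from bench import r gives the robot as it stands.
- The arm moves only by the shell command python3 -m jog 'ROWS' [OPENING] [FORCE]. ROWS is JSON, one flat list of numbers, 6 for each row, row after row: the shift along the tool's x, y, z in m, then the turn, a rotation vector about the tool's x, y, z in rad. A call has 1 to 8 rows; each row is the pose to reach, as a shift and turn from the pose commanded when the call began, along the tool's axes at that moment; what a row does not reach only later rows make up. A row lasts 1/8 s, in which the tool goes at most 62.5 mm and 10.7 degrees, less where a joint would pass 70% of its speed; a pose out of reach is approached as far as the arm can. A call with a gripper value outside its range is refused whole. OPENING is the opening, from -1 (shut) to 1 (fully open), set as the call begins (- or left out, the last holds). The fingers move at their own pace and stop on an object; FORCE is the grip in N (left out, the last holds). Time passes only in rows, so rows that repeat a pose let the fingers close. It gives the time, the measured TCP pose, the force, the opening and the grip force at its end, in the units of the state.
- r.sense(): the state, without advancing time (a new reading comes with each control period).
- r.snapshot(name): name is "side" or "top" or "wrist"; returns a dict with "pixels" (480x640x3 uint8, red, green, blue), "range_z" (480x640 float32, mm along the optical axis (not along the pixel's ray), 0 where there is no reading), "K" (3x3 intrinsics, pixels), "k1" (the pictures are not rectified: a ray, as slopes to the right and down, at radius r is drawn at 1 + k1 r^2 times it, then the intrinsics apply), "rvec" (rotation vector, rad) and "tvec" (3), from world to camera coordinates, as OpenCV has them. Camera axes: x right, y down, z forward; pixel columns grow to the right and rows downward; lengths in mm; the calibration is good to about 2 mm. A picture is of the moment at which its call begins.
- r.hand_in(): hands the job in; it is judged then, once.
Trained networks look in a picture, given as the dict that the camera call returned (one of the last four; its "shot" number tells which), for a name from the list of things; names that differ only in an ending like _2 or _b are one class to them, and where a whole thing is asked for, a point or a joint stands for the part that bears it (a point fixed in the world has none). Each returns a list of dicts, best first, with "score" (0 to 1); they miss things now and then, are a little off and sometimes report something else, mostly with a low value. They report only what shows in the picture. A call takes as long as a camera call. They do not tell look-alikes from the thing itself.
- r.look_for(picture, target): "bbox" ([left, top, right, bottom] in pixels, round what is visible of it).
- r.outline_of(picture, target): "region" (480x640 bool, what is visible of it) and "bbox" ([left, top, right, bottom] in pixels, round what is visible of it).
The state is a dict: "time": time; "joint_pos": joint angles; "qd": joint speeds; "joint_efforts": joint torques, N m; "tool_pos": TCP position; "tcp_rot": TCP orientation; "ft_force": force on the tool from outside, world axes, zero at the start; "wrist_torque": the same for the moment, N m; "finger_gap": finger opening in mm; "grip_force": force on a finger pad.
Only numpy, scipy, OpenCV 4.12 (cv2) and the standard library are available. Lean on these libraries where they do the work, as an engineer would, in place of code of your own. Each camera call takes 0.05 s, during which the arm holds its last target. There are 200 camera calls.

## Working session

There is one attempt and no reset: what is moved stays moved. The work goes in short steps, Python scripts to look and compute and a shell command to move; the robot and the scene stay as the last step left them, time stands still between calls to the robot, and variables do not carry over. Pictures are saved under pics/ and viewed, at most 10 in all, crops included, and the job is handed in when it is done.

```bash
ls; mkdir -p pics; cat > h.py <<'E'
import numpy as np, cv2
from bench import r
def cloud(p):
    R,_=cv2.Rodrigues(np.array(p["rvec"],float)); K=np.array(p["K"]); z=p["range_z"]
    v,u=np.mgrid[0:480,0:640]
    xd=(u-K[0,2])/K[0,0]; yd=(v-K[1,2])/K[1,1]
    x,y=xd.copy(),yd.copy()
    for _ in range(8):
        f=1+p["k1"]*(x*x+y*y); x,y=xd/f,yd/f
    P=np.stack([x*z,y*z,z],-1)-np.array(p["tvec"],float).ravel()
    W=P@R
    W[z<=0]=np.nan
    return W
def proj(p,X):
    R,_=cv2.Rodrigues(np.array(p["rvec"],float)); K=np.array(p["K"])
    c=R@np.array(X,float)+np.array(p["tvec"],float).ravel()
    s=c[:2]/c[2]; s=s*(1+p["k1"]*(s@s)); return K[0,0]*s[0]+K[0,2],K[1,1]*s[1]+K[1,2]
def save(p,n): cv2.imwrite("pics/"+n,p["pixels"][:,:,::-1])
E
python3 - <<'E'
from h import *
np.set_printoptions(suppress=True,precision=1)
for n in ("top","side"):
    p=r.snapshot(n); save(p,n+"0.png"); W=cloud(p); np.save(n+"W.npy",W)
    for t in ("pot","stand","shelf","blank_1","board","hammer"):
        for d in r.outline_of(p,t)[:5]:
            q=W[d["region"]]; print(n,t,round(d["score"],2),np.array(d["bbox"]),np.nanmedian(q,0),np.nanpercentile(q,2,axis=0),np.nanpercentile(q,98,axis=0))
print(r.sense())
E
```

```text
pics
top pot 0.7 [295.3 212.5 338.4 295.4] [600.3  -6.4  93.6] [459.3 -50.1  59.7] [652.9  50.4 199.6]
top stand 0.81 [310.1 286.5 364.4 339.7] [397.4 -60.8  61.1] [ 335.2 -120.7   53.5] [459.8   1.7  68.3]
top stand 0.79 [287.2 210.  337.1 261.6] [569.9  43.2  60.9] [537.2 -54.1  51.5] [657.9  75.5 127.7]
top stand 0.75 [313.6 157.2 351.5 197.5] [769.9 -42.6  46.5] [722.4 -89.1  37.9] [818.4   4.   53.5]
top stand 0.55 [120.4 241.3 209.7 336. ] [447.6 382.2 184.7] [343.4 297.1 121.1] [555.6 471.8 216.7]
top shelf 0.74 [121.  245.2 213.8 333.7] [447.6 381.3 184.6] [343.5 296.4 107.9] [556.1 471.3 216.7]
top shelf 0.21 [289.4 212.3 341.3 262.2] [571.1  40.6  60.8] [537.2 -56.8  53.3] [663.   73.6  67.9]
top blank_1 0.98 [393.9 269.6 417.  303.4] [ 474.5 -240.3   28.7] [ 434.8 -268.8    6.7] [ 512.8 -214.1   36. ]
top blank_1 0.84 [396.1 232.7 417.  265.1] [ 580.6 -239.5   29.2] [ 539.5 -268.6   12.8] [ 619.3 -214.5   36.7]
top blank_1 0.74 [435.9 234.4 458.2 262.7] [ 579.9 -350.7   29.1] [ 541.1 -379.7   18.1] [ 618.1 -325.1   36.8]
top blank_1 0.23 [119.6 241.7 208.9 333. ] [448.  38
[... 1244 characters left out ...]
4.6 274.4] [ 521.3 -277.3    7.4] [ 416.5 -382.2    1.7] [ 628.8 -186.    14.7]
side board 0.18 [427.6 229.  459.1 252.6] [ 459.1 -336.2   27.2] [ 424.1 -390.3    5.1] [ 513.1 -313.4   34. ]
side hammer 0.82 [147.2 326.6 182.8 355.2] [699.1 450.6  23. ] [668.8 405.2   4. ] [751.8 468.8  29.4]
{'time': 0.7, 'joint_pos': array([-75.1,   7.5,  85.3,   0. ,  87.3,  -4.9]), 'qd': array([ 0.,  0., -0.,  0.,  0.,  0.]), 'joint_efforts': array([ -0. , -56.9, -50.1,  -0. ,   0. ,   0. ]), 'tool_pos': array([ 202.8, -564.7,  231.3]), 'tcp_rot': array([180. ,   0. ,  19.8]), 'ft_force': array([ 0.2, -0. ,  0.9]), 'wrist_torque': array([ 0., -0., -0.]), 'grip_force': 0.0, 'finger_gap': 85.6288277321085}
```

View pics/top0.png

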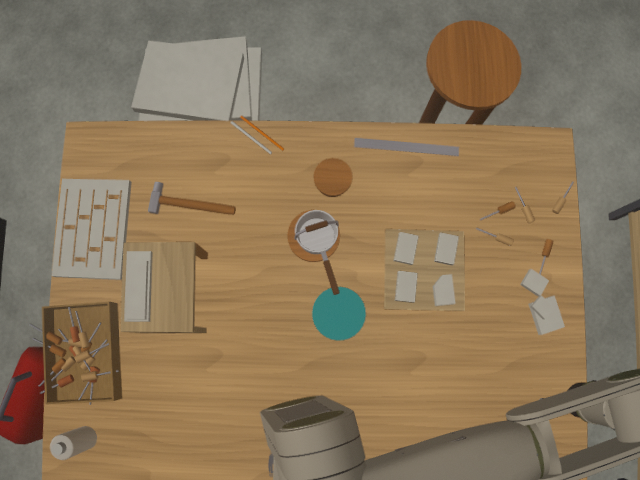

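View pics/side0.png

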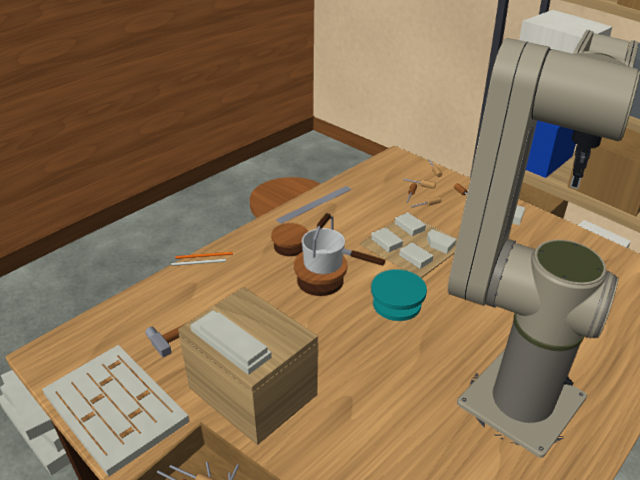

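The stand under the pot is the one meant: the turquoise one is at (339,313) in the top picture, the small one at (333,177), the pot's at (314,235). The chipped blank is at (444,290). The shelf is at (160,287), with its open side towards world -y. Next I measure the poses.

```bash
python3 - <<'E'
from h import *
np.set_printoptions(suppress=True,precision=1)
W=np.load("topW.npy"); S=np.load("sideW.npy")
def sel(W,x,y,z): 
    q=W.reshape(-1,3); q=q[~np.isnan(q[:,0])]
    return q[(q[:,0]>x[0])&(q[:,0]<x[1])&(q[:,1]>y[0])&(q[:,1]<y[1])&(q[:,2]>z[0])&(q[:,2]<z[1])]
def circ(q):
    A=np.c_[2*q[:,:2],np.ones(len(q))]; s=np.linalg.lstsq(A,(q[:,:2]**2).sum(1),rcond=None)[0]; return s[0],s[1],np.sqrt(s[2]+s[0]**2+s[1]**2)
for n,C in (("top",W),("side",S)):
    print(n)
    g=sel(C,(540,660),(-70,80),(188,202)); print("grip",len(g),g.mean(0), "line", cv2.fitLine(g[:,:2].astype(np.float32),2,0,.01,.01).ravel(), np.ptp(g,0))
    h=sel(C,(430,535),(-90,40),(104,128)); print("handle",len(h),h.mean(0),cv2.fitLine(h[:,:2].astype(np.float32),2,0,.01,.01).ravel(),h.min(0),h.max(0))
    rim=sel(C,(530,670),(-80,90),(125,134)); print("rim",len(rim),circ(rim))
    st=sel(C,(500,700),(-100,110),(52,68)); hull=cv2.convexHull(st[:,:2].astype(np.float32))[:,0]; print("stand",len(st),circ(hull), st.min(0),st.max(0))
    for c in ((475,-240),(580,-240),(580,-350),(470,-348)):
        b=sel(C,(c[0]-50,c[0]+50),(c[1]-45,c[1]+45),(20,40)); print("blank",len(b),b.mean(0),cv2.minAreaRect(b[:,:2].astype(np.float32)))
    s=sel(C,(300,600),(270,500),(176,192)); print("shelf",cv2.minAreaRect(s[:,:2].astype(np.float32)),s.mean(0))
print(r.pinch_z)
img=cv2.imread("pics/top0.png")
a=cv2.resize(img[220:315,375:475],None,fx=6,fy=6,interpolation=cv2.INTER_CUBIC);
cv2.imwrite("pics/crop1.png",a)
E
```

```text
top
grip 142 [602.8   1.3 196.3] line [  0.3  -0.9 602.8   1.3] [28.9 68.  13.7]
handle 233 [488.  -37.  121.4] [  0.9   0.3 488.  -37. ] [443.9 -57.8 110.3] [534.6 -16.6 127.7]
rim 180 (np.float64(603.1602676729794), np.float64(1.230635746200278), np.float64(52.4542798035028))
stand 1139 (np.float64(604.4325620993546), np.float64(8.272829584726423), np.float64(69.24760491011995)) [535.2 -59.5  52.2] [672.4  76.3  68. ]
blank 595 [ 474.2 -240.4   29. ] ((475.3388366699219, -240.7328643798828), (54.15461730957031, 81.55723571777344), 83.90044403076172)
blank 567 [ 579.4 -241.2   29.2] ((578.0897827148438, -247.26544189453125), (65.71385192871094, 81.43006896972656), 78.59783172607422)
blank 558 [ 578.9 -352.3   29.3] ((579.3223876953125, -353.5148010253906), (53.16268539428711, 81.7382583618164), 79.04368591308594)
blank 529 [ 463.2 -343.8   29.1] ((465.76318359375, -342.0853271484375), (80.55308532714844, 53.56470489501953), 6.953408718109131)
shelf ((450.1835021972656, 386.82781982421875), (221.61219787597656, 183.67527770996094), 1.1629869937896729) [449.9 366.6 183.4]
side
grip 11
[... 395 characters left out ...]
75.3  82.7  68. ]
blank 409 [ 472.1 -236.6   28.4] ((475.1727294921875, -240.99407958984375), (60.341312408447266, 87.8203353881836), 82.1124038696289)
blank 355 [ 576.2 -237.8   28.4] ((579.1791381835938, -242.68788146972656), (58.670475006103516, 89.75751495361328), 77.154052734375)
blank 346 [ 576.7 -347.9   28.4] ((578.8416748046875, -351.60894775390625), (64.30488586425781, 90.52847290039062), 78.55623626708984)
blank 350 [ 461.4 -341.1   28.6] ((465.52978515625, -341.8615417480469), (85.92350769042969, 61.528480529785156), 1.720183253288269)
shelf ((449.716552734375, 387.94842529296875), (225.13648986816406, 183.07933044433594), 1.149972915649414) [435.8 379.6 183.4]
18.700000000000003
```

View pics/crop1.png

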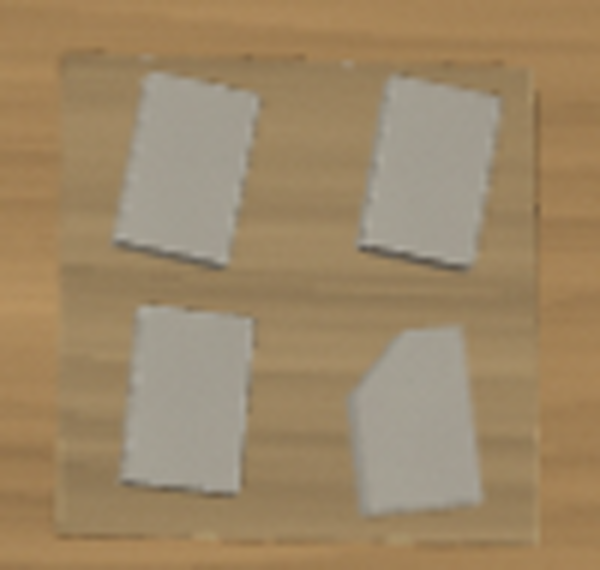

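```bash
cat >> h.py <<'E'
from scipy.spatial.transform import Rotation as Ro
def go(pos,yaw):
    s=r.sense(); R0=Ro.from_euler("xyz",s["tcp_rot"],degrees=True)
    R1=Ro.from_euler("xyz",[180,0,yaw],degrees=True)
    d=R0.inv().apply(np.array(pos)-s["tool_pos"])/1000
    print("t",round(s["time"],2),"pos",np.round(s["tool_pos"],1),"rot",np.round(s["tcp_rot"],1),"F",np.round(s["ft_force"],1),"gap",round(s["finger_gap"],1),"grip",s["grip_force"]); print("shift",np.round(d,4),"rv",np.round((R0.inv()*R1).as_rotvec(),4))
E
python3 -c "
from h import *
go([602,2,300],109)"
```

```text
t 0.7 pos [ 202.8 -564.7  231.3] rot [180.    0.   19.8] F [ 0.2 -0.   0.9] gap 85.6 grip 0.0
shift [ 0.5672 -0.3984 -0.0687] rv [ 1.0000e-04  1.0000e-04 -1.5576e+00]
```

```bash
python3 -m jog '[0.567,-0.398,-0.069,0,0,-1.558, 0.567,-0.398,-0.069,0,0,-1.558, 0.567,-0.398,-0.069,0,0,-1.558, 0.567,-0.398,-0.069,0,0,-1.558, 0.567,-0.398,-0.069,0,0,-1.558, 0.567,-0.398,-0.069,0,0,-1.558, 0.567,-0.398,-0.069,0,0,-1.558, 0.567,-0.398,-0.069,0,0,-1.558]' 0.2; python3 -c "
from h import *
go([602,2,300],109)"
```

```text
time: 1.7
tool_pos: [490.4, -156.2, 281.4]
tcp_rot: [180.0, 0.0, 106.0]
ft_force: [1.4, -1.4, 0.5]
finger_gap: 51.5
grip_force: 0.0
t 1.7 pos [ 490.4 -156.2  281.4] rot [180.   0. 106.] F [ 1.4 -1.4  0.5] gap 51.5 grip 0.0
shift [ 0.1212  0.151  -0.0185] rv [ 0.0008  0.0008 -0.0515]
```

```bash
python3 -m jog '[0.121,0.151,-0.018,0,0,-0.05, 0.121,0.151,-0.018,0,0,-0.05, 0.121,0.151,-0.018,0,0,-0.05, 0.121,0.151,-0.018,0,0,-0.05, 0.121,0.151,-0.018,0,0,-0.05]'; python3 - <<'E'
from h import *
go([602,2,300],109)
p=r.snapshot("wrist"); save(p,"w1.png"); W=cloud(p)
q=W.reshape(-1,3); q=q[~np.isnan(q[:,0])]
def sel(x,y,z): return q[(q[:,0]>x[0])&(q[:,0]<x[1])&(q[:,1]>y[0])&(q[:,1]<y[1])&(q[:,2]>z[0])&(q[:,2]<z[1])]
g=sel((550,650),(-50,50),(185,202)); print("grip",len(g)); 
if len(g):
    print(np.median(g,0),cv2.minAreaRect(g[:,:2].astype(np.float32)),g[:,2].max())
h=sel((430,520),(-90,40),(104,124)); print("handle",len(h)); 
if len(h): 
    l=cv2.fitLine(h[:,:2].astype(np.float32),2,0,.01,.01).ravel(); print(l,np.degrees(np.arctan2(l[1],l[0])),h.min(0),h.max(0))
rim=sel((530,670),(-80,90),(127,134)); print(len(rim), cv2.minEnclosingCircle(rim[:,:2].astype(np.float32)) if len(rim) else 0)
E
```

```text
time: 2.33
tool_pos: [602.0, -0.4, 298.5]
tcp_rot: [-180.0, 0.0, 108.6]
ft_force: [0.5, -0.3, 0.0]
finger_gap: 51.1
grip_force: 0.0
t 2.33 pos [ 6.020e+02 -4.000e-01  2.985e+02] rot [-180.     0.   108.6] F [ 0.5 -0.3  0. ] gap 51.1 grip 0.0
shift [ 0.0023  0.0007 -0.0015] rv [-0.0008  0.0001 -0.0063]
grip 2209
[602.3300042    7.75494353 196.72201953] ((603.47509765625, 4.5676116943359375), (13.822288513183594, 75.52666473388672), 18.506006240844727) 199.4998977440685
handle 1996
[ 9.4345599e-01  3.3149779e-01  4.8355231e+02 -3.4699184e+01] 19.359709 [443.99270046 -54.58908441 113.48477546] [519.91097456 -15.3471073  123.49887461]
2245 ((603.68603515625, 6.116264343261719), 56.76026153564453)
```

View pics/w1.png

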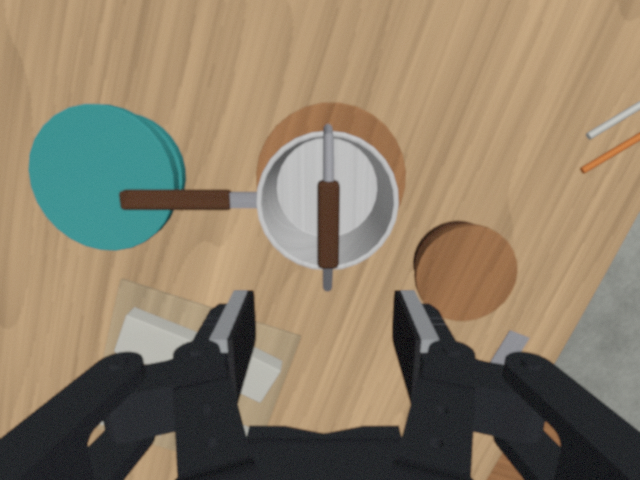

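The wrist picture shows the bail grip at (328,225), the handle running left to (120,200) and the pot sitting off-centre on the stand. I descend on the bail and grip it.

```bash
python3 -c "
from h import *
go([603,3.5,171],108.9)"
```

```text
t 2.38 pos [601.7  -1.3 298.6] rot [-180.     0.   108.6] F [-0.1 -0.4 -0.1] gap 51.1 grip 0.0
shift [0.0042 0.0028 0.1276] rv [-0.0007  0.0003 -0.006 ]
```

```bash
python3 -m jog '[0.004,0.003,0.06,0,0,-0.006, 0.004,0.003,0.11,0,0,-0.006, 0.004,0.003,0.128,0,0,-0.006, 0.004,0.003,0.128,0,0,-0.006]'; python3 -m jog '[0,0,0,0,0,0, 0,0,0,0,0,0, 0,0,0,0,0,0, 0,0,0,0,0,0]' -1 60;  python3 -c "
from h import *
go([603,3.5,221],108.9)"
```

```text
time: 2.88
tool_pos: [602.8, 3.0, 170.4]
tcp_rot: [-179.9, -0.0, 108.8]
ft_force: [0.7, 0.6, 1.4]
finger_gap: 51.4
grip_force: 0.0
time: 3.38
tool_pos: [604.8, 3.7, 173.5]
tcp_rot: [179.8, 0.1, 108.9]
ft_force: [-3.3, -1.3, 5.7]
finger_gap: 12.7
grip_force: 59.3
t 3.38 pos [604.8   3.7 173.5] rot [1.798e+02 1.000e-01 1.089e+02] F [-3.3 -1.3  5.7] gap 12.7 grip 59.33177947998047
shift [ 0.0003 -0.0016 -0.0475] rv [0.0028 0.002  0.0001]
```

```bash
python3 -m jog '[0,0,-0.01,0,0,0, 0,0,-0.03,0,0,0, 0,0,-0.06,0,0,0, 0,0,-0.08,0,0,0, 0,0,-0.08,0,0,0]';  python3 -c "
from h import *
go([450,210,250],180)"
```

```text
time: 4.0
tool_pos: [605.1, 4.0, 253.9]
tcp_rot: [179.7, 0.1, 108.9]
ft_force: [0.7, -0.3, -3.3]
finger_gap: 12.9
grip_force: 58.7
t 4.0 pos [605.1   4.  253.9] rot [1.797e+02 1.000e-01 1.089e+02] F [ 0.7 -0.3 -3.3] gap 12.9 grip 58.729491233825684
shift [ 0.2451 -0.08    0.0031] rv [ 0.0028  0.0045 -1.2407]
```

```bash
python3 -m jog '[0.02,-0.006,0,0,0,-0.1, 0.055,-0.018,0,0,0,-0.27, 0.09,-0.03,0,0,0,-0.45, 0.125,-0.042,0,0,0,-0.63, 0.16,-0.053,0,0,0,-0.81, 0.195,-0.064,0,0,0,-0.99, 0.225,-0.074,0,0,0,-1.15, 0.245,-0.08,0,0,0,-1.26]';  python3 -m jog '[0,0,0,0,0,0, 0,0,0,0,0,0, 0,0,0,0,0,0]'; python3 - <<'E'
from h import *
go([450,210,115],181.2)
p=r.snapshot("side"); W=cloud(p); q=W.reshape(-1,3); q=q[~np.isnan(q[:,0])]
m=(q[:,0]>380)&(q[:,0]<520)&(q[:,1]>140)&(q[:,1]<270)&(q[:,2]>120)
h=(abs(q[:,0]-450)<30)&(q[:,1]>20)&(q[:,1]<135)&(q[:,2]>150)&(q[:,2]<230)
print(q[m].min(0),q[m].max(0)); print(h.sum(),q[h].min(0),q[h].max(0)); b=q[h]; l=cv2.fitLine(b[:,:2].astype(np.float32),2,0,.01,.01).ravel(); print(l,np.degrees(np.arctan2(l[1],l[0]))); l=cv2.fitLine(b.astype(np.float32),2,0,.01,.01).ravel();print(l)
p=r.snapshot("wrist"); W=cloud(p); q=W.reshape(-1,3); q=q[~np.isnan(q[:,0])]
p=r.snapshot("top"); save(p,"t2.png")
E
```

```text
time: 5.0
tool_pos: [447.1, 210.9, 249.6]
tcp_rot: [-180.0, -0.1, -178.6]
ft_force: [0.3, 0.5, -2.1]
finger_gap: 13.2
grip_force: 58.7
time: 5.38
tool_pos: [448.9, 209.3, 250.5]
tcp_rot: [-180.0, -0.0, -179.0]
ft_force: [-0.3, -0.5, -3.3]
finger_gap: 12.9
grip_force: 58.7
t 5.38 pos [448.9 209.3 250.5] rot [-180.   -0. -179.] F [-0.3 -0.5 -3.3] gap 12.9 grip 58.73173534870148
shift [-0.0012  0.0008  0.1355] rv [-0.0004 -0.0004 -0.0037]
[380.03989088 140.00819612 134.49065948] [508.002036   269.99795313 667.98077239]
254 [439.25677887  38.71199765 187.82954377] [457.52137552 134.10179701 204.25662482]
[ 9.4078146e-03 -9.9995577e-01  4.4664856e+02  8.8992577e+01] -89.46096
[-9.4955061e-03  9.9986297e-01 -1.3560877e-02  4.4664838e+02
  8.8992554e+01  1.9847031e+02]
```

View pics/t2.png

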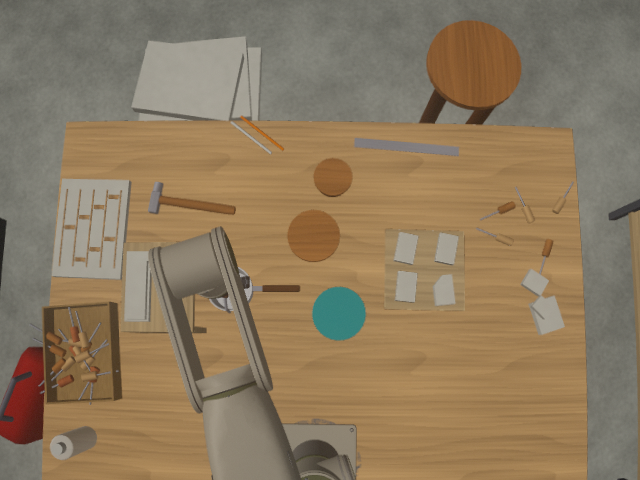

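The pot hangs level at (232,288) with its handle towards the right, as wanted, and the stand at (314,235) is empty. I lower it.

```bash
python3 -m jog '[0,0,0.02,0,0,0, 0,0,0.06,0,0,0, 0,0,0.1,0,0,0, 0,0,0.12,0,0,0, 0,0,0.128,0,0,0, 0,0,0.13,0,0,0, 0,0,0.132,0,0,0, 0,0,0.132,0,0,0]'; python3 -m jog '[0,0,0.001,0,0,0, 0,0,0.002,0,0,0, 0,0,0.003,0,0,0]'
```

```text
time: 6.52
tool_pos: [449.2, 210.1, 119.7]
tcp_rot: [180.0, 0.1, -178.9]
ft_force: [0.3, -0.9, -3.1]
finger_gap: 13.1
grip_force: 58.7
time: 6.9
tool_pos: [448.6, 210.0, 115.9]
tcp_rot: [180.0, 0.0, -178.9]
ft_force: [-0.2, 0.3, -4.0]
finger_gap: 12.8
grip_force: 58.7
```

```bash
python3 - <<'E'
from h import *
p=r.snapshot("top"); W=cloud(p); q=W.reshape(-1,3); q=q[~np.isnan(q[:,0])]
m=(abs(q[:,0]-602)<85)&(abs(q[:,1]-8)<85)&(q[:,2]>50)&(q[:,2]<70); s=q[m]; print(len(s),np.median(s,0),cv2.minEnclosingCircle(s[:,:2].astype(np.float32)),s.mean(0))
E
```

```text
2129 [603.73853921   8.79055945  60.8509695 ] ((605.2068481445312, 8.210946083068848), 70.26554870605469) [603.92582539   8.42724156  60.82787564]
```

```bash
python3 -m jog '[0,0,0.001,0,0,0, 0,0,0.002,0,0,0, 0,0,0.002,0,0,0]';python3 -m jog '[0,0,0.0005,0,0,0, 0,0,0.001,0,0,0, 0,0,0.001,0,0,0]'
```

```text
time: 7.32
tool_pos: [448.5, 209.9, 113.8]
tcp_rot: [-180.0, -0.0, -178.9]
ft_force: [0.3, 1.3, -3.1]
finger_gap: 12.5
grip_force: 58.8
time: 7.7
tool_pos: [449.0, 209.9, 113.6]
tcp_rot: [180.0, 0.1, -178.9]
ft_force: [-1.7, -2.4, 4.7]
finger_gap: 12.8
grip_force: 59.8
```

Contact made; release and rise.

```bash
python3 -m jog '[0,0,0,0,0,0, 0,0,0,0,0,0, 0,0,0,0,0,0]' 0.1; python3 -m jog '[0,0,-0.03,0,0,0, 0,0,-0.08,0,0,0, 0,0,-0.13,0,0,0, 0,0,-0.13,0,0,0]'; python3 - <<'E'
from h import *
p=r.snapshot("side"); W=cloud(p); q=W.reshape(-1,3); q=q[~np.isnan(q[:,0])]
h=(abs(q[:,0]-450)<30)&(q[:,1]>20)&(q[:,1]<128)&(q[:,2]>40)&(q[:,2]<80); b=q[h]; print(b.min(0),b.max(0),cv2.minAreaRect(b[:,:2].astype(np.float32)))
l=cv2.fitLine(b.astype(np.float32),2,0,.01,.01).ravel();print(l)
p=r.snapshot("top"); W=cloud(p); q=W.reshape(-1,3); q=q[~np.isnan(q[:,0])]
h=(abs(q[:,0]-450)<30)&(q[:,1]>20)&(q[:,1]<128)&(q[:,2]>40)&(q[:,2]<80); b=q[h]; print(b.min(0),b.max(0),cv2.minAreaRect(b[:,:2].astype(np.float32)))
print(cv2.fitLine(b.astype(np.float32),2,0,.01,.01).ravel())
go([449,65,200],91.2)
E
```

```text
time: 8.07
tool_pos: [448.5, 210.0, 112.7]
tcp_rot: [180.0, -0.0, -178.9]
ft_force: [-0.1, 1.1, -0.6]
finger_gap: 47.0
grip_force: 0.0
time: 8.57
tool_pos: [451.2, 210.9, 248.2]
tcp_rot: [179.8, 0.5, -178.9]
ft_force: [0.8, 0.0, 0.2]
finger_gap: 47.1
grip_force: 0.0
[438.95892491  39.2848784   49.19729897] [458.51942126 127.69029047  68.20472886] ((448.5556640625, 83.52642059326172), (19.242813110351562, 88.42729949951172), 0.4860103726387024)
[-1.7390532e-02  9.9984211e-01 -3.6402901e-03  4.4756082e+02
  8.5202560e+01  6.0052414e+01]
[443.52920159  41.26383871  52.36733522] [457.99008839 127.83401201  70.10521496] ((450.7342224121094, 84.60459899902344), (14.32215690612793, 86.6407470703125), 0.8643875122070312)
[-1.3313995e-02  9.9969482e-01 -2.0810984e-02  4.5078064e+02
  8.4469887e+01  6.1402832e+01]
t 8.68 pos [448.9 210.1 243.2] rot [ 1.800e+02  1.000e-01 -1.789e+02] F [ 0.6 -1.1 -0.5] gap 47.1 grip 0.0
shift [ 0.0028 -0.1451  0.0432] rv [1.4000e-03 6.0000e-04 1.5691e+00]
```

```bash
python3 -m jog '[0,-0.02,0,0,0,0.18, 0,-0.04,0,0,0,0.36, 0,-0.06,0,0,0,0.54, 0.002,-0.08,0,0,0,0.72, 0.002,-0.1,0,0,0,0.9, 0.002,-0.12,0.01,0,0,1.08, 0.002,-0.14,0.03,0,0,1.26, 0.002,-0.147,0.06,0,0,1.44]'; python3 -m jog '[0,0,0.02,0,0,0.13, 0,0,0.02,0,0,0.13, 0,0,0.02,0,0,0.13]';python3 - <<'E'
from h import *
go([450.3,63,37],91)
E
```

```text
time: 9.68
tool_pos: [449.0, 61.9, 181.1]
tcp_rot: [-179.9, 0.0, 98.2]
ft_force: [0.2, -0.2, -0.4]
finger_gap: 46.9
grip_force: 0.0
time: 10.05
tool_pos: [449.2, 63.0, 162.8]
tcp_rot: [-180.0, 0.0, 91.3]
ft_force: [-0.1, -0.2, 0.2]
finger_gap: 47.3
grip_force: 0.0
t 10.05 pos [449.2  63.  162.8] rot [-180.     0.    91.3] F [-0.1 -0.2  0.2] gap 47.3 grip 0.0
shift [-0.      0.0012  0.1258] rv [-0.0007  0.      0.0057]
```

```bash
python3 -m jog '[0,0.001,0.04,0,0,0.005, 0,0.001,0.09,0,0,0.005, 0,0.001,0.115,0,0,0.005, 0,0.001,0.126,0,0,0.005, 0,0.001,0.126,0,0,0.005]'; python3 -m jog '[0,0,0,0,0,0, 0,0,0,0,0,0, 0,0,0,0,0,0, 0,0,0,0,0,0]' -1 30; python3 -c "
from h import *
go([448,224.5,37],91)"
```

```text
time: 10.68
tool_pos: [450.7, 63.1, 37.3]
tcp_rot: [180.0, -0.0, 90.9]
ft_force: [0.3, 0.3, 0.1]
finger_gap: 46.6
grip_force: 0.0
time: 11.18
tool_pos: [451.3, 62.7, 37.7]
tcp_rot: [179.9, 0.0, 90.9]
ft_force: [0.6, -3.1, 4.4]
finger_gap: 15.3
grip_force: 33.8
t 11.18 pos [451.3  62.7  37.7] rot [179.9   0.   90.9] F [ 0.6 -3.1  4.4] gap 15.3 grip 33.76826226711273
shift [ 0.1618 -0.0009  0.0007] rv [ 0.0019  0.0004 -0.0025]
```

```bash
python3 -m jog '[0.008,0,0,0,0,0, 0.02,0,0,0,0,0, 0.034,0,0,0,0,0, 0.048,0,0,0,0,0, 0.062,0,0,0,0,0, 0.076,0,0,0,0,0, 0.088,0,0,0,0,0, 0.095,0,0,0,0,0]'; python3 -m jog '[0.01,0,0,0,0,0, 0.022,0,0,0,0,0, 0.036,0,0,0,0,0, 0.05,0,0,0,0,0, 0.06,0,0,0,0,0, 0.066,0,0,0,0,0, 0.067,0,0,0,0,0, 0.067,0,0,0,0,0]'; python3 - <<'E'
from h import *
go([448,224.5,37],91)
for n in ("side","top"):
    p=r.snapshot(n); W=cloud(p); q=W.reshape(-1,3); q=q[~np.isnan(q[:,0])]
    h=(abs(q[:,0]-450)<40)&(q[:,1]>180)&(q[:,1]<300)&(q[:,2]>40)&(q[:,2]<70); b=q[h]; print(len(b)); len(b) and print(b.min(0),b.max(0))
E
```

```text
time: 12.18
tool_pos: [449.6, 158.2, 37.5]
tcp_rot: [179.9, 0.0, 90.9]
ft_force: [0.6, -4.7, 5.9]
finger_gap: 15.4
grip_force: 33.9
time: 13.18
tool_pos: [448.4, 225.1, 37.4]
tcp_rot: [180.0, -0.0, 90.9]
ft_force: [0.2, -1.5, 5.3]
finger_gap: 15.2
grip_force: 33.8
t 13.18 pos [448.4 225.1  37.4] rot [180.   -0.   90.9] F [ 0.2 -1.5  5.3] gap 15.2 grip 33.80648195743561
shift [-0.0006 -0.0004  0.0004] rv [ 0.0008 -0.0001 -0.0024]
0
0
```

```bash
python3 -m jog '[0,0,0,0,0,0, 0,0,0,0,0,0, 0,0,0,0,0,0]' 0.1; python3 -m jog '[0,0,-0.03,0,0,0, 0,0,-0.08,0,0,0, 0,0,-0.13,0,0,0, -0.03,0,-0.18,0,0,0, -0.09,0,-0.2,0,0,0, -0.15,0,-0.2,0,0,0, -0.21,0,-0.2,0,0,0, -0.25,0,-0.2,0,0,0]'; python3 - <<'E'
from h import *
for n in ("side","top"):
    p=r.snapshot(n); W=cloud(p); q=W.reshape(-1,3); q=q[~np.isnan(q[:,0])]
    h=(abs(q[:,0]-450)<40)&(q[:,1]>180)&(q[:,1]<315)&(q[:,2]>40)&(q[:,2]<80); b=q[h]; print(len(b)); len(b) and print(b.min(0),b.max(0),cv2.minAreaRect(b[:,:2].astype(np.float32)))
    e=(abs(q[:,0]-450)<80)&(q[:,1]>270)&(q[:,1]<330)&(q[:,2]>174)&(q[:,2]<190); print("front",np.percentile(q[e][:,1],[0,1,2]))
    save(p,n+"3.png")
go([467,-342,150],97)
E
```

```text
time: 13.65
tool_pos: [447.6, 224.9, 36.5]
tcp_rot: [-180.0, 0.0, 90.9]
ft_force: [-0.2, 0.5, -0.1]
finger_gap: 47.1
grip_force: 0.0
time: 14.65
tool_pos: [451.4, -27.4, 236.9]
tcp_rot: [180.0, 0.0, 90.8]
ft_force: [0.9, 0.0, 0.8]
finger_gap: 47.3
grip_force: 0.0
7
[439.9474202  202.58415406  59.48305893] [452.69654433 206.98286577  63.13825437] ((446.32489013671875, 204.77127075195312), (12.72863483428955, 4.346956729888916), 0.34871989488601685)
front [294.42154029 296.56886132 297.89376879]
272
[434.32300229 202.96458857  47.6476563 ] [459.99982253 314.95166738  75.1817512 ] ((447.22247314453125, 258.9539794921875), (25.676834106445312, 111.96748352050781), 0.06244543194770813)
front [293.4884239  295.04041188 295.63155098]
t 14.75 pos [451.5 -28.5 236.7] rot [-1.80e+02  1.00e-01  9.06e+01] F [ 0.  -0.6 -1. ] gap 46.9 grip 0.0
shift [-0.3136  0.0122  0.0871] rv [-0.0002  0.0012 -0.1116]
```

View pics/top3.png

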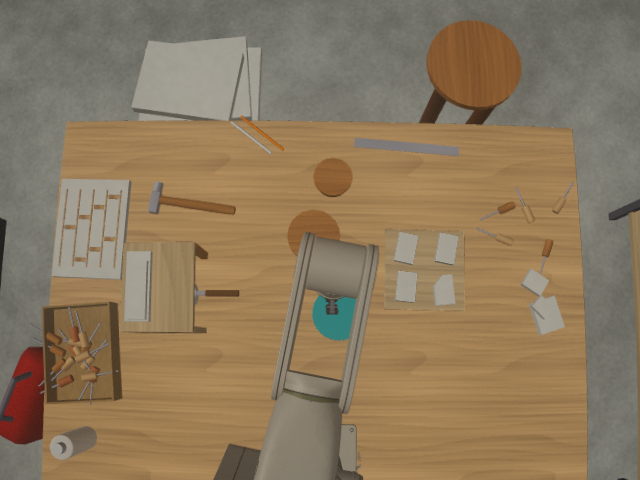

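The handle sticks out at (240,293) from the shelf's open side; its end at y=203 puts the axis at about 370, so the bowl's front is at 315, behind the board edge at 296. Now the blank at (444,290).

```bash
python3 -m jog '[-0.05,0.001,0,0,0,0.18, -0.1,0.003,0,0,0,0.36, -0.15,0.005,0,0,0,0.54, -0.2,0.007,0,0,0,0.72, -0.25,0.009,0,0,0,0.9, -0.29,0.01,0,0,0,1.08, -0.313,0.012,0,0,0,1.26, -0.313,0.012,0,0,0,1.46]' 0.7; python3 -m jog '[0,0,0.02,0,0,0.04, 0,0,0.02,0,0,0.04, 0,0,0.02,0,0,0.04]'; python3 - <<'E'
from h import *
p=r.snapshot("wrist"); save(p,"w4.png"); W=cloud(p); q=W.reshape(-1,3); q=q[~np.isnan(q[:,0])]
b=q[(abs(q[:,0]-466)<58)&(abs(q[:,1]+342)<45)&(q[:,2]>22)&(q[:,2]<40)]; print(len(b),cv2.minAreaRect(b[:,:2].astype(np.float32)),np.median(b[:,2]),b.min(0),b.max(0))
go([462,-342.6,80],7)
E
```

```text
time: 15.75
tool_pos: [468.5, -338.7, 236.1]
tcp_rot: [-180.0, 0.0, 7.5]
ft_force: [0.9, 0.8, -0.5]
finger_gap: 72.3
grip_force: 0.0
time: 16.12
tool_pos: [468.7, -337.3, 217.2]
tcp_rot: [-180.0, -0.0, 5.7]
ft_force: [-0.5, -0.3, -0.5]
finger_gap: 72.3
grip_force: 0.0
5542 ((467.5675354003906, -340.3473205566406), (80.31433868408203, 52.036293029785156), 6.028172492980957) 28.22025677058579 [ 425.73358997 -369.80157062   22.21501799] [ 509.99503291 -313.15276351   30.55092636]
t 16.18 pos [ 468.9 -337.6  217.6] rot [180.   -0.    5.7] F [0.9 0.2 0.6] gap 72.7 grip 0.0
shift [-0.0074  0.0042  0.1376] rv [ 0.0004 -0.0006 -0.0225]
```

View pics/w4.png

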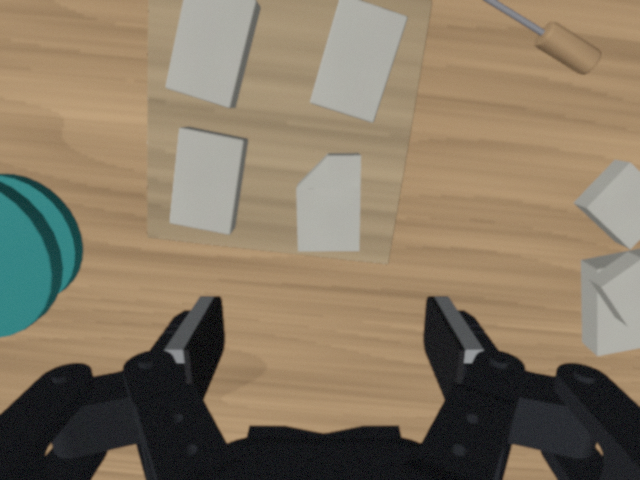

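The wrist picture shows the chipped blank at (330,203) with its cut corner at the upper left, and the fingers clear of its neighbours.

```bash
python3 -c "
from h import *
go([463,-341.3,8],6)"; 
```

```text
t 16.18 pos [ 468.9 -337.6  217.6] rot [180.   -0.    5.7] F [0.9 0.2 0.6] gap 72.7 grip 0.0
shift [-0.0064  0.003   0.2096] rv [ 0.0004 -0.0006 -0.005 ]
```

```bash
python3 -m jog '[-0.006,0.003,0.05,0,0,-0.005, -0.006,0.003,0.1,0,0,-0.005, -0.006,0.003,0.15,0,0,-0.005, -0.006,0.003,0.18,0,0,-0.005, -0.006,0.003,0.195,0,0,-0.005, -0.006,0.003,0.205,0,0,-0.005, -0.006,0.003,0.209,0,0,-0.005, -0.006,0.003,0.209,0,0,-0.005]'; python3 -m jog '[0,0,0,0,0,0, 0,0,0,0,0,0, 0,0,0,0,0,0, 0,0,0,0,0,0]' -1 50
```

```text
time: 17.18
tool_pos: [463.4, -341.9, 8.8]
tcp_rot: [179.9, -0.1, 5.9]
ft_force: [-0.2, -0.5, 1.1]
finger_gap: 72.5
grip_force: 0.0
time: 17.68
tool_pos: [463.5, -342.1, 9.1]
tcp_rot: [179.9, -0.1, 5.9]
ft_force: [-0.6, 0.8, 5.7]
finger_gap: 50.6
grip_force: 54.1
```

```bash
python3 -m jog '[0,0,-0.005,0,0,0, 0,0,-0.02,0,0,0, 0,0,-0.05,0,0,0, 0,0,-0.09,0,0,0, 0,0,-0.12,0,0,0, 0,0,-0.12,0,0,0]'; python3 -c "
from h import *
go([600.3,7.4,129],6)"
```

```text
time: 18.42
tool_pos: [464.5, -342.9, 131.7]
tcp_rot: [179.7, -0.3, 5.9]
ft_force: [-0.6, -1.0, -2.6]
finger_gap: 50.8
grip_force: 53.2
t 18.43 pos [ 464.5 -342.9  131.7] rot [179.7  -0.3   5.9] F [-0.6 -1.  -2.6] gap 50.8 grip 53.23328733444214
shift [ 0.1712 -0.3345  0.0018] rv [ 0.0048 -0.0045 -0.0014]
```

```bash
python3 -m jog '[0.01,-0.02,0,0,0,0, 0.034,-0.067,0,0,0,0, 0.06,-0.117,0,0,0,0, 0.086,-0.168,0,0,0,0, 0.112,-0.22,0,0,0,0, 0.138,-0.27,0,0,0,0, 0.16,-0.313,0,0,0,0, 0.171,-0.334,0,0,0,0]'; python3 -m jog '[0,0,0.01,0,0,0, 0,0,0.02,0,0,0, 0,0,0.03,0,0,0, 0,0,0.03,0,0,0, 0,0,0.03,0,0,0]'; python3 - <<'E'
from h import *
go([600.3,7.4,66],6)
p=r.snapshot("side"); W=cloud(p)
q=W.reshape(-1,3); q=q[~np.isnan(q[:,0])]
h=(q[:,0]>550)&(q[:,0]<660)&(abs(q[:,1]-8)<40)&(q[:,2]>75)&(q[:,2]<125); b=q[h]; print(len(b),b.min(0),b.max(0))
E
```

```text
time: 19.42
tool_pos: [597.2, 12.4, 125.4]
tcp_rot: [-179.9, 0.2, 6.1]
ft_force: [-0.0, -0.6, -2.8]
finger_gap: 51.0
grip_force: 53.2
time: 20.05
tool_pos: [598.4, 7.9, 98.0]
tcp_rot: [180.0, -0.0, 5.9]
ft_force: [-0.2, 0.0, -2.4]
finger_gap: 51.1
grip_force: 53.2
t 20.05 pos [598.4   7.9  98. ] rot [180.   -0.    5.9] F [-0.2  0.  -2.4] gap 51.1 grip 53.191121220588684
shift [0.0018 0.0007 0.032 ] rv [ 0.     -0.0002 -0.0023]
437 [556.87229277 -27.30230801  92.03265664] [640.91658378  46.69678596 124.89874564]
```

```bash
python3 -m jog '[0.002,0.001,0.01,0,0,0, 0.002,0.001,0.02,0,0,0, 0.002,0.001,0.026,0,0,0, 0.002,0.001,0.029,0,0,0, 0.002,0.001,0.03,0,0,0, 0.002,0.001,0.03,0,0,0]'; python3 -m jog '[0,0,0.001,0,0,0, 0,0,0.002,0,0,0, 0,0,0.003,0,0,0, 0,0,0.003,0,0,0]'; python3 -m jog '[0,0,0.0005,0,0,0, 0,0,0.001,0,0,0, 0,0,0.001,0,0,0]'
```

```text
time: 20.85
tool_pos: [600.7, 7.7, 68.1]
tcp_rot: [180.0, -0.0, 5.9]
ft_force: [0.1, 0.3, -1.5]
finger_gap: 50.6
grip_force: 53.2
time: 21.35
tool_pos: [600.4, 7.7, 64.7]
tcp_rot: [-180.0, 0.0, 5.9]
ft_force: [-0.5, 0.2, -3.1]
finger_gap: 50.7
grip_force: 53.2
time: 21.72
tool_pos: [600.4, 7.6, 63.8]
tcp_rot: [-180.0, 0.0, 5.9]
ft_force: [0.5, -0.0, -2.7]
finger_gap: 50.6
grip_force: 53.2
```

```bash
python3 -m jog '[0,0,0.0005,0,0,0, 0,0,0.001,0,0,0, 0,0,0.001,0,0,0]'; python3 -m jog '[0,0,0.0005,0,0,0, 0,0,0.0005,0,0,0]'
```

```text
time: 22.1
tool_pos: [600.6, 7.7, 63.2]
tcp_rot: [180.0, -0.0, 5.9]
ft_force: [-1.7, 0.4, 0.8]
finger_gap: 51.0
grip_force: 53.5
time: 22.35
tool_pos: [600.8, 7.7, 63.1]
tcp_rot: [180.0, -0.0, 5.9]
ft_force: [-2.7, -0.7, 5.4]
finger_gap: 50.9
grip_force: 54.0
```

Contact; release, rise and check.

```bash
python3 -m jog '[0,0,0,0,0,0, 0,0,0,0,0,0, 0,0,0,0,0,0]' 0.7; python3 -m jog '[0,0,-0.02,0,0,0, 0,0,-0.06,0,0,0, 0,0,-0.12,0,0,0, 0,0.05,-0.18,0,0,0, 0,0.1,-0.2,0,0,0, 0,0.15,-0.2,0,0,0, 0,0.2,-0.2,0,0,0, 0,0.2,-0.2,0,0,0]'; python3 - <<'E'
from h import *
for n in ("top","side"):
    p=r.snapshot(n); save(p,n+"5.png"); W=cloud(p); q=W.reshape(-1,3); q=q[~np.isnan(q[:,0])]
    b=q[(abs(q[:,0]-604)<70)&(abs(q[:,1]-8)<60)&(q[:,2]>74)&(q[:,2]<100)]; print(len(b),cv2.minAreaRect(b[:,:2].astype(np.float32)),np.percentile(b[:,2],[5,50,95]))
E
```

```text
time: 22.72
tool_pos: [600.5, 7.6, 62.3]
tcp_rot: [-180.0, -0.0, 5.9]
ft_force: [-0.1, -0.1, -0.4]
finger_gap: 72.6
grip_force: 0.0
time: 23.72
tool_pos: [620.8, -195.1, 263.7]
tcp_rot: [179.9, -0.1, 5.7]
ft_force: [0.5, 0.9, 0.3]
finger_gap: 72.4
grip_force: 0.0
558 ((604.3807373046875, 5.450605392456055), (80.49554443359375, 51.503318786621094), 5.775025844573975) [77.37601808 83.12886683 88.57467124]
435 ((602.2183837890625, 6.5559539794921875), (84.02490997314453, 61.284976959228516), 5.8487467765808105) [76.48576029 82.54414805 86.93489115]
```

View pics/side5.png

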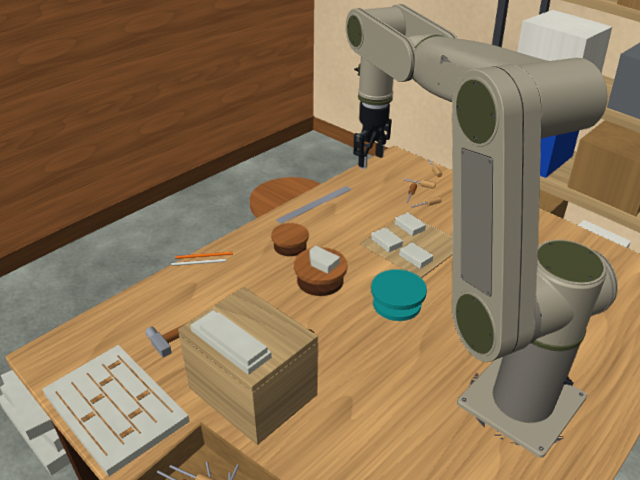

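The chipped blank lies flat on the middle of the stand at (322,259), about 3 mm off centre. The other blanks and the hammer are undisturbed.

```bash
python3 -m jog '[0,0,0,0,0,0, 0,0,0,0,0,0, 0,0,0,0,0,0]'; python3 -c "
from bench import r
print(r.hand_in())"
```

```text
time: 24.2
tool_pos: [621.2, -190.4, 262.5]
tcp_rot: [180.0, -0.0, 6.0]
ft_force: [0.3, -0.3, 0.3]
finger_gap: 72.8
grip_force: 0.0
the job is handed in; nothing more can be done
None
```

The job is handed in at 24.2 s: the pot's bowl is about 19 mm inside the shelf's front edge with its handle sticking out, the chipped blank lies flat about 3 mm off the stand's centre, and I left the whole blanks and the hammer alone; the hand-in returned no verdict.

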